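# Load a carbon brush and lift the brush cassette out of its dock

## Task

Take the carbon brush (the one tall rectangular block) out of the parts bin and lay it, same side up, down into the pocket on top of the cassette in the dock, then let go of it. Next pinch the cassette's two side catches together with the fingers and lift the cassette, brush in it, straight up out of the dock. Finish while holding it by the pinched catches, level and still, a good 10 cm above its seat; leave the other parts in the bin and do not disturb the things lying on the bench.

Things in the scene. Friction and masses are not known exactly. Their poses are not given: they have to be found in the camera images.
- brush: carbon brush: plain dark block 44 x 16 x 26 mm (x long, y wide, z tall) standing in the bin on a 44 x 16 face, long axis within 0.5 rad of the bin's x; the only block that size (the key bar is far thinner). Origin: centre of its underside; either end may lead. About 40 g. At least 20 mm free beside its long sides. In the pocket its top 12 mm stand above the rim.
- bin: fixed black open parts bin, outside 245 (x) x 195 (y) x 35 mm, walls 5 mm, inner floor 5 mm above its origin (centre of its underside, on the bench). It stands on one side of the bench and the dock on the other; which side changes.
- dock: fixed aluminium dock, base 130 (x) x 110 (y) x 20 mm; walls, guides and lips on it rise to 40 mm above the bench and nothing of it is higher. Origin: centre of its underside, on the bench. The cassette sits on the base's top (z = 20 mm) between guides with 1.5 mm play; lips over its hooks keep it down.
- cassette: grey moulded brush cassette in the dock, 72 (x) x 52 (y) mm at the foot, 50 mm high, about 0.2 kg. Origin: centre of its underside, z up, axes parallel to the dock's. On top one open pocket, 54 (x) x 24 (y) mm, 14 deep, floor 36 mm and rim 50 mm above the origin; above 36 mm the body is 30 mm wide in y. Two sprung catches stand at mid-length on its +y and -y sides.
- pocket (a point): centre of the pocket's floor, 36 mm above the cassette's origin; axes as the cassette's
- catch_a_pad (a point): middle of the outer face of the ribbed finger pad of the +y catch, at x = 0 of the cassette; pad 28 (x) x 24 mm (z), 24 to 48 mm above the cassette's origin (44 to 68 mm above the bench when docked; the dock's lip ends at 40). The pads are 60 mm apart over their outer faces when free, 46 mm fully pinched, sliding along y. Fingers closed on both from above can then carry the cassette.
- catch_b_pad (a point): the same on the cassette's -y side
- catch_a (a joint): travel of the +y catch: 0 free (m), 0.007 fully pressed in; the spring takes 4 N at the start and 8.5 N at the end. Its hook clears the lip from about 0.0045 on; at less, the lip holds the cassette down.
- catch_b (a joint): the same for the -y catch
- bearing: steel ball bearing lying in the bin, 36 mm across, 12 mm high, with a bore. Origin: centre of its underside
- bolt: dark hexagon bolt standing on its head in the bin, head 26 mm across, 44 mm tall, shank 16 mm. Origin: centre of its underside
- bush: brass bush standing in the bin, 28 mm across, 30 mm tall, with a bore. Origin: centre of its underside
- key_bar: thin dark key bar lying in the bin, 34 x 10 x 10 mm. Origin: centre of its underside
- spacer: solid steel round spacer standing in the bin, 22 mm across, 28 mm tall. Origin: centre of its underside
- driver: screwdriver 200 mm long with a wooden handle lying along x on the bench between bin and dock. Origin: centre of its underside
- tape_roll: amber roll of tape lying flat beyond the bin and dock, 96 mm across, 45 mm high
- thread_spool: white thread spool standing beyond them, 60 mm across, 70 mm high
- tape_measure: red and black tape measure on the bench near the robot on its right, 70 x 40 x 62 mm
- mallet: hammer with wooden handle, 270 mm long, lying crossways beyond bin and dock on the left
Things that resemble listed ones, but are neither listed nor needed, are in the scene too. What is shaped like the brush but orange is not meant.

How it is judged (in metres and radians):
On the way, in this order (a step that is already met when the one before it is completed fails the run):
1. the brush lies in the pocket, let go, and the cassette still sits in the dock (z of brush in the frame of cassette between 0.031 and 0.042 m and x of brush in the frame of cassette between -0.009 and 0.009 m and y of brush in the frame of cassette between -0.007 and 0.007 m and angle between brush's own z axis and vertical below 0.3 rad and z of cassette in the frame of dock below 0.024 m and contact force between brush and the fingers below 0.1 N and linear speed of brush below 0.03 m/s), for 0.2 s.
2. both catches are pinched in by the fingers, the cassette still in the dock (value of joint each of catch_a, catch_b above 0.0045 m and contact force between the fingers and cassette above 5 N and z of cassette in the frame of dock below 0.034 m), for 0.1 s.
At the end, for the whole second after the job is handed in: Fingers hold the cassette (over 5 N), both catches in over 4.5 mm, over 75 mm above its seat, tilt under 0.25 rad, still, clear of dock and bin; brush in the pocket (within 9 mm lengthwise, 7 mm sideways, 6 mm in height, 0.3 rad), untouched by fingers; the other five parts in the bin (value of joint each of catch_a, catch_b above 0.0045 m and contact force between the fingers and cassette above 5 N and z of brush in the frame of cassette between 0.031 and 0.042 m and x of brush in the frame of cassette between -0.009 and 0.009 m and y of brush in the frame of cassette between -0.007 and 0.007 m and angle between brush's own z axis and vertical below 0.3 rad and x of bearing in the frame of bin between -0.12 and 0.12 m and y of bearing in the frame of bin between -0.096 and 0.096 m and z of each of bearing, bolt, bush, key_bar, spacer in the frame of bin below 0.04 m and x of bolt in the frame of bin between -0.12 and 0.12 m and y of bolt in the frame of bin between -0.096 and 0.096 m and x of bush in the frame of bin between -0.12 and 0.12 m and y of bush in the frame of bin between -0.096 and 0.096 m and x of key_bar in the frame of bin between -0.12 and 0.12 m and y of key_bar in the frame of bin between -0.096 and 0.096 m and x of spacer in the frame of bin between -0.12 and 0.12 m and y of spacer in the frame of bin between -0.096 and 0.096 m and z of cassette in the frame of dock above 0.095 m and angle between cassette's own z axis and vertical below 0.25 rad and linear speed of cassette below 0.05 m/s and contact force between cassette and dock below 0.2 N and contact force between cassette and bin below 0.2 N and contact force between brush and the fingers below 0.5 N); the arm keeps its last pose, push and grip.
It fails at once if the driver on the bench is moved more than 3 cm (distance of driver from where it was at the start of the episode above 0.03 m).
It fails at once if the tape roll on the bench is moved more than 3 cm (distance of tape_roll from where it was at the start of the episode above 0.03 m).
It fails at once if the thread spool on the bench is moved more than 3 cm (distance of thread_spool from where it was at the start of the episode above 0.03 m).
It fails at once if the tape measure on the bench is moved more than 3 cm (distance of tape_measure from where it was at the start of the episode above 0.03 m).
It fails at once if the mallet on the bench is moved more than 3 cm (distance of mallet from where it was at the start of the episode above 0.03 m).
It also fails if it takes over 54 s, if anything falls off the work surface, if the arm or the gripper's body presses on something with over 40 N, if the wrist force passes 120 N, or if a joint passes its speed limit or range.

## Robot

A 6-joint arm with a two-finger parallel gripper is mounted at the origin on the work surface. World frame = base frame: x ahead of the robot, y to its left, z up, the work surface at z = 0. Lengths are in mm, angles in rad, forces in N, time in s.
With the tool pointing down it reaches from about 300 to 875 mm from the base axis. Payload 6.4 kg.
Tool frame: the origin (TCP) lies midway between the tips of the shut fingers; the grasp point (between the pads) lies 19 mm behind it; z points along the fingers, y is the line along which they close (so a half turn about z gives the same grasp; the last joint's range is limited). The gripper opens to 85 mm and grips with 20 to 120 N. Pads are 22 mm wide; open, the fingers measure 114 mm over their backs; the gripper's body (76 mm by 85 mm) begins 54 mm behind the grasp point. The pads swing forward as they close: fully open they stand 13 mm farther back than shut.
Start: joints at [1.034, 0.181, 1.607, -0, 1.354, -0.206], TCP at [186.749, 543.844, 205.788] pointing down, gripper open.
Joint ranges: [-2.99, 2.99], [-0.89, 2.07], [0.3, 2.58], [-1.14, 4.28], [0, 2.63], [-3.12, 3.12]. Speed limits (rad/s): [2.57, 2.57, 3.01, 3.14, 3.14, 3.14].

## Interface

Orientations are given as a unit quaternion [w, x, y, z].
In Python, from plant import observe, capture, camera_model, job_done, search_frame gives the robot as it stands. The module is installed in compiled form; this text tells all that it offers.
- The arm moves only by the tool move_arm, never from a script. Its argument "rows" is a list of rows, each an object with "translation": the shift along the world's x, y, z in mm, a list of three; "twist": the turn about the world's z in rad; "hand": the opening, from -1 (shut) to 1 (fully open). In form: [{"translation": [x, y, z], "twist": twist, "hand": hand}, ...]. A call has 1 to 20 rows; each row shifts and turns the commanded pose from where the row before left it; what a row does not reach is not made up. A row lasts 1/8 s, in which the tool goes at most 62.5 mm and 10.7 degrees, less where a joint would pass 70% of its speed; a pose out of reach is approached as far as the arm can. A call with a gripper value outside its range is refused whole. The fingers move at their own pace and stop on an object; "grip_force" is the grip in N (left out, the last holds). Time passes only in rows, so rows that do not move let the fingers close. It gives the time, the measured TCP pose, the force, the opening and the grip force at its end, in the units of the state.
- observe(): the state, without advancing time (a new reading comes with each control period).
- capture(name): name is "scene" or "side" or "wrist"; returns (picture, depth): 384x512x3 uint8, blue, green, red; 384x512 float32, mm along the optical axis (not along the pixel's ray), 0 where there is no reading.
- camera_model(name): a dict with "mtx" (3x3 intrinsics, pixels), "R" (3x3) and "t" (3): a world point X has camera coordinates R X + t; the wrist camera has in their place "T_tool_cam" (4x4, takes a point from camera to tool coordinates, whose origin is the TCP and whose axes are the flange's). Camera axes: x right, y down, z forward; pixel columns grow to the right and rows downward; lengths in mm; the calibration is good to about 2 mm. A picture is of the moment at which its call begins: read the wrist's pose just before it. camera_model takes no time and is no camera call.
- job_done(): hands the job in; it is judged then, once.
Trained networks look in the newest picture that a camera, given by its name, has taken for a name from the list of things; names that differ only in an ending like _2 or _b are one class to them, and where a whole thing is asked for, a point or a joint stands for the part that bears it (a point fixed in the world has none). Each returns a list of dicts, best first, with "score" (0 to 1); they miss things now and then, are a little off and sometimes report something else, mostly with a low value. They report only what shows in the picture. A call takes as long as a camera call. They do not tell look-alikes from the thing itself.
- search_frame(camera, query): "point" ([x, y, z] in mm, in the coordinates of the camera as it stood for that picture, good to about 4 mm: the middle of the surface that is visible of it).
The state is a dict: "t": time; "joints": joint angles; "joint_vel": joint speeds; "joint_efforts": joint torques, N m; "tool_pos": TCP position; "tool_rot": TCP orientation; "force": force on the tool from outside, world axes, zero at the start; "ft_torque": the same for the moment, N m; "gripper_width": finger opening in mm; "grasp_force": force on a finger pad.
Only numpy, scipy, OpenCV 4.12 (cv2) and the standard library are available. Lean on these libraries where they do the work, as an engineer would, in place of code of your own. Each camera call takes 0.05 s, during which the arm holds its last target. There are 200 camera calls.

## Working session

There is one attempt and no reset: what is moved stays moved. The work goes in short steps, Python scripts to look and compute and a tool call to move; the robot and the scene stay as the last step left them, time stands still between calls to the robot, and variables do not carry over. Pictures are saved under pics/ and viewed, at most 12 in all, crops included, and the job is handed in when it is done.

Besides the shell and the picture viewer there is one more tool, called after ">>>" by a JSON object that holds its "api" and its "payload", one argument or row to a line. move_arm: Moves the arm, as the interface text tells. Its arguments: {"type":"object","properties":{"rows":{"type":"array"},"grip_force":{"type":"number"}},"required":["rows"]}

```bash
mkdir -p pics; cat > h.py <<'E'
import numpy as np, cv2
from plant import *
from scipy.spatial.transform import Rotation as Ro
def cam(name):
    m=camera_model(name)
    K=np.array(m["mtx"])
    if "R" in m:
        R=np.array(m["R"]);t=np.array(m["t"]).ravel();return K,R.T,-R.T@t
    s=observe();q=s["tool_rot"];A=Ro.from_quat([q[1],q[2],q[3],q[0]]).as_matrix()
    T=np.array(m["T_tool_cam"]);return K,A@T[:3,:3],A@T[:3,3]+np.array(s["tool_pos"])
def shot(name):
    K,R,o=cam(name);p,d=capture(name)
    v,u=np.mgrid[:384,:512]
    c=np.stack([(u-K[0,2])/K[0,0]*d,(v-K[1,2])/K[1,1]*d,d],-1)
    W=c@R.T+o;W[d==0]=np.nan
    return p,d,W,(K,R,o)
E
python3 - <<'E'
from h import *
s=observe();print(s)
for n in("scene","side","wrist"):
    p,d,W,(K,R,o)=shot(n);cv2.imwrite(f"pics/{n}0.png",p);np.save(n+"0.npy",W);print(n,o.round(),R.round(2).tolist())
    for q in("brush","bin","dock","cassette","catch_a_pad"):
        for r in search_frame(n,q)[:3]:print(n,q,round(r["score"],2),(R@np.array(r["point"])+o).round())
E
```

```text
{'t': 0.0, 'joints': array([ 1.03367721e+00,  1.81561446e-01,  1.60803311e+00, -5.52292199e-05,
        1.35381254e+00, -2.06272938e-01]), 'joint_vel': array([ 1.52497956e-03, -7.88503555e-05, -2.73998095e-04,  1.66133944e-04,
       -2.53081185e-03, -6.12092207e-04]), 'joint_efforts': array([ 6.60605019e-04, -4.44887352e+01, -3.51334190e+01, -2.52465925e-04,
        9.24388587e-03, -2.24483591e-05]), 'tool_pos': array([186.44760337, 543.27692337, 204.86060451]), 'tool_rot': array([-3.04379372e-04,  1.64663705e-01,  9.86349350e-01, -8.55063549e-04]), 'force': array([ 0.08392174,  0.02405451, -0.44423588]), 'ft_torque': array([ 0.03266802,  0.01463377, -0.10879767]), 'grasp_force': 0.0, 'gripper_width': 85.52553233991293}
scene [1416.  178.  972.] [[-0.24, 0.68, -0.7], [0.97, 0.16, -0.17], [-0.0, -0.72, -0.69]]
scene brush 0.66 [560. 195.  60.]
scene brush 0.62 [578. -76.  24.]
scene brush 0.44 [ 534. -199.   25.]
scene bin 0.97 [ 534. -247.    6.]
scene bin 0.59 [561. 195.  57.]
scene dock 0.75 [589. 222.  27.]
scene dock 0.4 [ 456. -286.   17.]
scene cassette 0.55 [554. 224.  56.]
scene catch_a_pad 0.65 [778. 212.  23.]
scene catch_a_pad 0.44 [542. 251.  67.]
side [  -3. -557.  677.] [[0.69, -0.45, 0.57], [-0.72, -0.45, 0.52], [0.02, -0.77, -0.64]]
side brush 0.75 [ 524. -205.   22.]
side brush 0.75 [574. -80.  18.]
side brush 0.52 [499. -89.  25.]
side bin 0.91 [ 515. -241.    8.]
side dock 0.83 [513. 192.  21.]
side cassette 0.9 [543. 212.  62.]
wrist [116. 569. 374.] [[0.32, 0.91, 0.27], [0.95, -0.31, -0.09], [0.0, 0.29, -0.96]]
```

View pics/scene0.png

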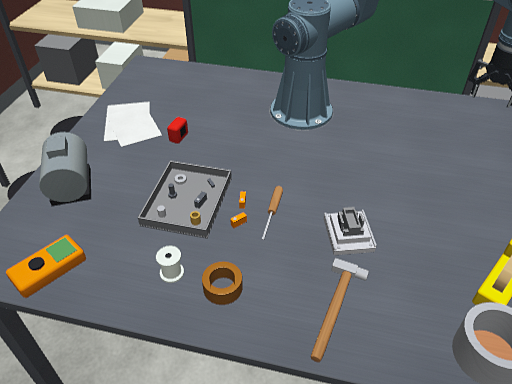

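View pics/wrist0.png

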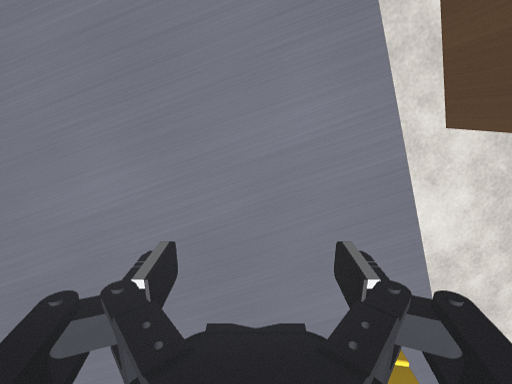

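The scene view shows the bin at about (185,200), with the dark brush standing near (201,199). The dock and cassette are near (350,225), and the orange decoys near (240,205) are outside the bin. The wrist view shows only bench. I'll move the wrist camera over the dock.

>>> {"api": "move_arm", "payload": {
  "rows": [
    {"translation": [40,-36,10],"twist": 0.04,"hand": 1},
    {"translation": [40,-36,10],"twist": 0.04,"hand": 1},
    {"translation": [40,-36,10],"twist": 0.04,"hand": 1},
    {"translation": [40,-36,10],"twist": 0.04,"hand": 1},
    {"translation": [40,-36,10],"twist": 0.04,"hand": 1},
    {"translation": [40,-36,10],"twist": 0.04,"hand": 1},
    {"translation": [40,-36,10],"twist": 0.04,"hand": 1},
    {"translation": [40,-36,10],"twist": 0.04,"hand": 1},
    {"translation": [20,-36,0],"twist": 0,"hand": 1},
    {"translation": [0,0,0],"twist": 0,"hand": 1},
    {"translation": [0,0,0],"twist": 0,"hand": 1}
  ]
}}

```text
t: 2.28
tool_pos: [526.4, 220.1, 285.6]
tool_rot: [-0.0, 0.006, 1.0, 0.0]
force: [0.3, -0.4, 0.2]
gripper_width: 85.5
grasp_force: 0.0
```

```bash
python3 - <<'E'
from h import *
s=observe();print(s["t"],s["tool_pos"],s["tool_rot"])
p,d,W,(K,R,o)=shot("wrist");cv2.imwrite("pics/w1.png",p);np.save("w1.npy",W)
for q in("dock","cassette","catch_a_pad","pocket"):
    for r in search_frame("wrist",q)[:3]:print(q,round(r["score"],2),(R@np.array(r["point"])+o).round())
def rect(m,lab):
    P=W[m][:,:2].astype(np.float32)
    if len(P)>20:print(lab,len(P),cv2.minAreaRect(P),W[m].mean(0).round(1))
g=np.abs(W[...,0]-555)<110
g&=np.abs(W[...,1]-210)<110
for lo,hi in((8,90),(15,25),(36,44),(50,60),(60,66),(66,78)):
    rect(g&(W[...,2]>lo)&(W[...,2]<hi),(lo,hi))
print(np.histogram(W[g][:,2],bins=range(-6,90,3)))
E
```

```text
2.275 [526.4431821  220.08944435 285.64910469] [-2.65715491e-04  5.60309909e-03  9.99984251e-01  1.81795023e-04]
dock 0.78 [528. 223.  22.]
dock 0.59 [553. 195.  59.]
dock 0.42 [ 764. -187.   62.]
cassette 0.56 [543. 221.  59.]
cassette 0.28 [479.  11.  20.]
catch_a_pad 0.69 [531. 247.  68.]
pocket 0.7 [545. 224.  54.]
pocket 0.4 [ 599. -180.   28.]
(8, 90) 5592 ((575.1215209960938, 231.67727661132812), (198.0974884033203, 116.54586791992188), 16.15233039855957) [545.5 222.6  36.5]
(15, 25) 2017 ((575.0340576171875, 231.38583374023438), (196.9624786376953, 114.40767669677734), 16.549280166625977) [541.9 223.   20.4]
(36, 44) 1276 ((545.1278076171875, 223.01617431640625), (91.2938232421875, 86.17582702636719), 19.579744338989258) [537.7 222.7  40.1]
(50, 60) 771 ((544.7272338867188, 223.43527221679688), (72.37052917480469, 57.988704681396484), 18.732145309448242) [544.6 222.9  55.9]
(60, 66) 79 ((541.4451293945312, 223.171875), (62.930938720703125, 63.810020446777344), 74.0074691772461) [545.2 220.9  63. ]
(66, 78) 577 ((545.0542602539062, 223.0512237548828), (72.46746826171875, 59.74602508544922), 18.614587783813477) [544.1 223.   69.4]
(array([   4, 4839, 5685,   30,   36,   32,   37,   64, 1504,  351,  613,
        112,   36,   38,  136, 1110,   44,   54,   28,   24,  625,  110,
         37,   42,  195,  381,    1,    0,    0,    0,    0]), array([-6, -3,  0,  3,  6,  9, 12, 15, 18, 21, 24, 27, 30, 33, 36, 39, 42,
       45, 48, 51, 54, 57, 60, 63, 66, 69, 72, 75, 78, 81, 84, 87]))
```

View pics/w1.png

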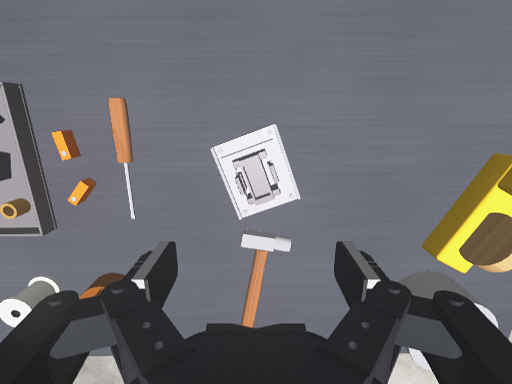

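The wrist view shows the dock and cassette at about (255,175). The cassette centre is near (545,223) with yaw 18.7°, and its rim matches the expected height. Next I'll look at the bin.

>>> {"api": "move_arm", "payload": {
  "rows": [
    {"translation": [0,-53,0],"twist": 0,"hand": 1},
    {"translation": [0,-53,0],"twist": 0,"hand": 1},
    {"translation": [0,-53,0],"twist": 0,"hand": 1},
    {"translation": [0,-53,0],"twist": 0,"hand": 1},
    {"translation": [-4,-53,-10],"twist": 0,"hand": 1},
    {"translation": [-4,-53,-10],"twist": 0,"hand": 1},
    {"translation": [-4,-53,-10],"twist": 0,"hand": 1},
    {"translation": [-4,-53,-10],"twist": 0,"hand": 1},
    {"translation": [0,0,0],"twist": 0,"hand": 1},
    {"translation": [0,0,0],"twist": 0,"hand": 1},
    {"translation": [0,0,0],"twist": 0,"hand": 1}
  ]
}}

```text
t: 3.9
tool_pos: [511.2, -202.7, 246.2]
tool_rot: [0.0, 0.004, 1.0, -0.0]
force: [-1.2, -0.6, 0.3]
gripper_width: 85.5
grasp_force: 0.0
```

```bash
python3 - <<'E'
from h import *
s=observe();print(s["t"],s["tool_pos"],s["tool_rot"])
p,d,W,(K,R,o)=shot("wrist");cv2.imwrite("pics/w2.png",p);np.save("w2.npy",W)
for q in("brush","bin"):
    for r in search_frame("wrist",q)[:3]:print(q,round(r["score"],2),(R@np.array(r["point"])+o).round())
m=((W[...,2]>11)&(W[...,2]<60)).astype(np.uint8)
n,L,st,c=cv2.connectedComponentsWithStats(m)
for i in range(1,n):
    if st[i,4]<60: continue
    q=W[L==i];top=np.nanpercentile(q[:,2],90)
    T=q[q[:,2]>top-4]
    print(i,c[i].round(),st[i,4],top.round(1),cv2.minAreaRect(T[:,:2].astype(np.float32)))
E
```

```text
3.9 [ 511.19833658 -202.72890548  246.23539587] [ 3.02601514e-04  4.39258174e-03  9.99990305e-01 -5.32130013e-05]
brush 0.94 [492. -88.  27.]
brush 0.91 [569. -75.  27.]
brush 0.88 [ 525. -198.   29.]
bin 0.87 [ 511. -243.    2.]
1 [223. 174.] 3990 35.5 ((524.494140625, -240.5654296875), (244.9092254638672, 195.003662109375), 0.27506932616233826)
2 [396. 149.] 1556 25.6 ((474.89453125, 6.759418487548828), (20.879390716552734, 99.0179214477539), 89.76224517822266)
3 [260. 120.] 169 16.1 ((445.1482238769531, -194.6085205078125), (32.99560546875, 9.93420696258545), 42.62776184082031)
4 [195. 125.] 411 17.9 ((451.7073059082031, -287.9570007324219), (34.90626525878906, 34.30870819091797), 43.09523391723633)
5 [ 24. 188.] 1951 52.7 ((554.7977294921875, -531.1626586914062), (93.57510375976562, 5.6636457443237305), 28.77457618713379)
6 [335. 154.] 416 27.0 ((495.25238037109375, -84.66746520996094), (43.935150146484375, 16.482973098754883), 9.446802139282227)
7 [502. 190.] 1505 26.9 ((560.5982055664062, 179.98629760742188), (128.61219787597656, 22.386722564697266), 18.932470321655273)
8 [197.
[... 418 characters left out ...]
.8611145019531), (19.713071823120117, 21.254575729370117), 43.05082321166992)
12 [263. 223.] 292 35.4 ((599.7528686523438, -189.6955108642578), (26.04828643798828, 26.597118377685547), 89.50016784667969)
23 [499. 283.] 1208 25.9 ((722.4688720703125, 214.5648956298828), (145.62928771972656, 32.747222900390625), 6.477121353149414)
30 [327. 313.] 1027 45.6 ((766.3837890625, -79.88957977294922), (35.47943115234375, 72.9463882446289), 62.543701171875)
31 [261. 310.] 482 51.9 ((758.2449340820312, -192.8194580078125), (44.84296417236328, 16.83037567138672), 86.29244232177734)
32 [ 95. 366.] 938 47.6 ((844.514892578125, -489.3922424316406), (19.723600387573242, 72.98837280273438), 50.55358123779297)
```

View pics/w2.png

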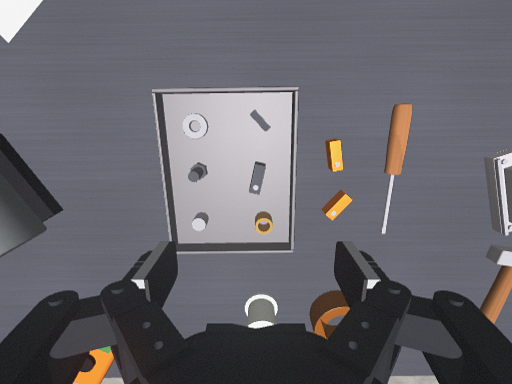

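The brush stands at about (257,177) in the wrist view. That puts it at (527.8, −199.1) with yaw −12.6°, and there is space on both sides. I'll align and descend to z≈110, then remeasure.

>>> {"api": "move_arm", "payload": {
  "rows": [
    {"translation": [6,1,-45],"twist": -0.1,"hand": -0.1},
    {"translation": [6,2,-45],"twist": -0.111,"hand": -0.1},
    {"translation": [5,1,-45],"twist": 0,"hand": -0.1},
    {"translation": [0,0,0],"twist": 0,"hand": -0.1},
    {"translation": [0,0,0],"twist": 0,"hand": -0.1},
    {"translation": [0,0,0],"twist": 0,"hand": -0.1}
  ]
}}

```text
t: 4.8
tool_pos: [529.2, -201.0, 113.5]
tool_rot: [0.002, 0.111, 0.994, -0.001]
force: [0.5, -0.3, 0.6]
gripper_width: 38.9
grasp_force: 0.0
```

```bash
cat > m.py <<'E'
from h import *
s=observe();print(s["t"],s["tool_pos"],s["gripper_width"])
q=s["tool_rot"];A=Ro.from_quat([q[1],q[2],q[3],q[0]]).as_matrix();print("tool y deg",np.degrees(np.arctan2(A[1,1],A[0,1])),A[:,2].round(3))
p,d,W,_=shot("wrist");cv2.imwrite("pics/w3.png",p)
g=(np.hypot(W[...,0]-528,W[...,1]+199)<32)
T=W[g&(W[...,2]>28)&(W[...,2]<36)]
print(len(T),np.median(T[:,2]),cv2.minAreaRect(T[:,:2].astype(np.float32)),T.mean(0))
E
python3 m.py
```

```text
4.8 [ 529.23609884 -201.04299161  113.46652195] 38.94281635030877
tool y deg 77.30604963412522 [ 0.004 -0.002 -1.   ]
733 31.113359377435472 ((528.0464477539062, -199.2633819580078), (15.832630157470703, 43.626094818115234), 77.75213623046875) [ 527.21850994 -198.91125576   31.06770997]
```

View pics/w3.png

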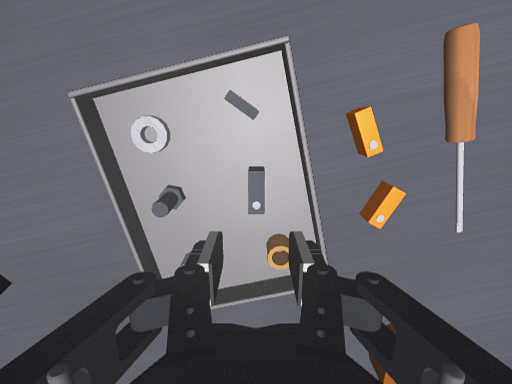

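The brush is centred between the fingers at (256,190). I'll descend and grip its top 10 mm.

>>> {"api": "move_arm", "payload": {
  "rows": [
    {"translation": [-1,1.5,-40],"twist": 0,"hand": -0.1},
    {"translation": [0,0,-35],"twist": 0,"hand": -0.1},
    {"translation": [0,0,-18],"twist": 0,"hand": -0.1},
    {"translation": [0,0,0],"twist": 0,"hand": -0.1},
    {"translation": [0,0,0],"twist": 0,"hand": -0.1},
    {"translation": [0,0,0],"twist": 0,"hand": -1},
    {"translation": [0,0,0],"twist": 0,"hand": -1},
    {"translation": [0,0,0],"twist": 0,"hand": -1},
    {"translation": [0,0,0],"twist": 0,"hand": -1}
  ],
  "grip_force": 40
}}

```text
t: 5.98
tool_pos: [526.8, -198.7, 17.9]
tool_rot: [0.0, 0.111, 0.994, -0.0]
force: [-0.1, 0.6, -0.5]
gripper_width: 0.2
grasp_force: 0.0
```

```bash
python3 - <<'E'
from h import *
for i in range(3):
    s=observe();print(s["t"],s["tool_pos"],s["gripper_width"],s["grasp_force"],s["force"])
    p,d,W,_=shot("wrist")
cv2.imwrite("pics/w4.png",p)
p,d,W2,_=shot("side")
g=(np.hypot(W2[...,0]-528,W2[...,1]+199)<60)&(W2[...,2]>9)&(W2[...,2]<34)
ij=np.argwhere(g);print(ij.min(0),ij.max(0))
a=ij.mean(0).astype(int);cv2.imwrite("pics/side4.png",cv2.resize(p[max(0,a[0]-60):a[0]+60,max(0,a[1]-80):a[1]+80],None,fx=2.5,fy=2.5))
b=cv2.imread("pics/side4.png");w=cv2.imread("pics/w4.png")
H=384;b=cv2.resize(b,(int(b.shape[1]*H/b.shape[0]),H));im=np.hstack([w[:, 110:390],b]);print(im.shape);cv2.imwrite("pics/c4.png",im[:, :800])
E
```

```text
5.975 [ 526.8040002  -198.66976325   17.91933438] 0.23686619877643494 0.0 [-0.1105505   0.61362432 -0.510305  ]
6.025 [ 526.75512804 -198.67331314   17.82441619] 0.17528358789470988 0.0 [ 0.2839544  -0.42558592 -0.25391907]
6.075 [ 526.73954759 -198.6242351    17.79099404] 0.092067648299595 0.0 [ 0.09389065  0.19685181 -0.63185472]
[211 272] [239 310]
(384, 792, 3)
```

View pics/c4.png

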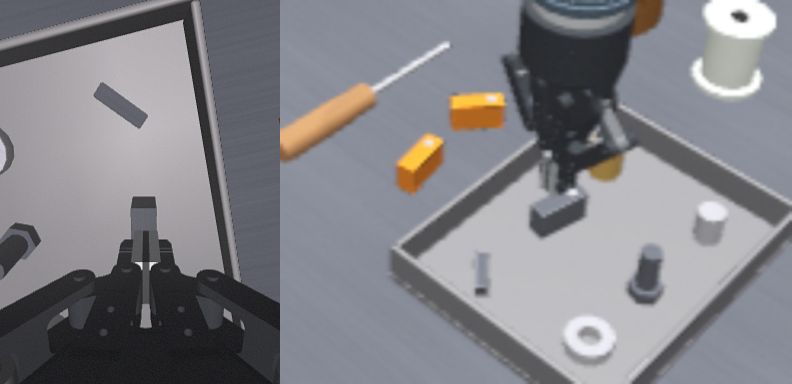

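The brush is still upright, at about (145,225) in the left panel, and the shut fingers are at its end. It slipped out toward the robot, so I'll remeasure it with both cameras.

```bash
python3 - <<'E'
from h import *
for n in("wrist","side"):
    p,d,W,(K,R,o)=shot(n)
    print(n,observe()["tool_pos"])
    g=(np.hypot(W[...,0]-515,W[...,1]+199)<60)
    T=W[g&(W[...,2]>28.5)&(W[...,2]<34)]
    print(len(T),np.median(T[:,2]),cv2.minAreaRect(T[:,:2].astype(np.float32)))
    A=W[g&(W[...,2]>8)&(W[...,2]<34)]
    print("all",cv2.minAreaRect(A[:,:2].astype(np.float32)),A.min(0),A.max(0))
    if n=="wrist":
        # tcp projection and profile along the brush column
        c=R.T@(observe()["tool_pos"]-o);print("tcp px",(K@c/c[2])[:2])
        for v in range(190,330,6):print(v,W[v,255].round(1),p[v,255])
E
```

```text
wrist [ 526.71363437 -198.63134269   17.73826318]
893 31.13956029533759 ((507.5953369140625, -167.811279296875), (65.57066345214844, 59.44819259643555), 70.44612121582031)
all ((501.47650146484375, -168.65853881835938), (64.36943817138672, 80.12004852294922), 78.04393768310547) [ 455.63230456 -206.60021657    8.01138626] [ 546.7623118  -143.01541811   33.99992235]
tcp px [253.81812224 229.03111771]
190 [ 503.4 -192.6    5.3] [175 171 175]
196 [ 507.4 -193.5    6.3] [118 115 119]
202 [ 507.2 -193.4   20.2] [65 62 64]
208 [ 507.8 -193.5   30.1] [96 90 91]
214 [ 510.8 -194.2   32.3] [109 100 100]
220 [ 514.8 -195.1   31.9] [108  99  99]
226 [ 518.7 -196.    31.9] [109 101  99]
232 [ 514.6 -195.    50. ] [45 44 46]
238 [ 514.8 -195.1   57. ] [45 45 47]
244 [ 514.9 -195.1   63.6] [43 40 43]
250 [ 514.  -194.9   71.6] [44 41 43]
256 [ 514.8 -195.1   75.7] [45 41 45]
262 [ 514.8 -195.    81. ] [79 77 80]
268 [ 517.4 -195.6   81.5] [86 84 85]
274 [ 521.3 -196.5   80. ] [88 85 86]
280 [ 523.8 -197.1   80.9] [86 81 85]
286 [ 526.5 -197.7   81.4] [83 80 83]
292 [ 530.2 -198.5   80.7] [83 80 83]
298 [ 533.4 -199.2   80.6] [82 80 81]
304 [ 595.8 -213.4    5.5] [135 132 136]
310 [ 601.6 -214.7    5.3] [145 141 145]
316 [ 607.5 -216.1    5.1] [143 138 142]
322 [ 613.2 -217.4    5.1] [144 140 144]
328 [ 516.4 -195.4  117.4] [70 67 68]
side [ 526.71025222 -198.634475     17.73090257]
118 31.3110928953094 ((515.2689819335938, -179.59091186523438), (68.05030059814453, 68.64924621582031), 1.822645902633667)
all ((510.2740478515625, -193.197998046875), (98.88734436035156, 98.22455596923828), 16.045795440673828) [ 456.99006978 -241.29029662    8.06022567] [ 567.90814108 -145.47524531   33.96633849]
```

```bash
python3 - <<'E'
from h import *
for n in("side","scene","wrist"):
    p,d,W,(K,R,o)=shot(n)
    g=(np.hypot(W[...,0]-527,W[...,1]+199)<30)&(W[...,2]>24)
    q=W[g];print(n,len(q),np.histogram(q[:,2],bins=range(24,120,6))[0])
    for lo in range(24,80,8):
        t=q[(q[:,2]>=lo)&(q[:,2]<lo+8)]
        if len(t):print(lo,len(t),t[:,:2].min(0).round(),t[:,:2].max(0).round())
    print([ (x,(K@(c:=R.T@(np.array(x)-o))/c[2])[:2].round()) for x in ([526.7,-198.6,17.8],[526.7,-198.6,45])])
    if n=="side":
        b=p[170:260,230:350];side=cv2.resize(b,(520,390),interpolation=cv2.INTER_NEAREST)
    if n=="scene":
        sc=p[160:240,160:250];sc=cv2.resize(sc,(280,390*1),interpolation=cv2.INTER_NEAREST)
cv2.imwrite("pics/c5.png",np.hstack([side,sc]))
E
```

```text
side 674 [38 68  0  4 12 25 21 20 16 14 13 39 49 23 35]
24 87 [ 507. -214.] [ 550. -189.]
32 19 [ 508. -214.] [ 544. -193.]
40 4 [ 515. -204.] [ 520. -198.]
48 21 [ 515. -213.] [ 527. -185.]
56 28 [ 515. -214.] [ 528. -184.]
64 29 [ 514. -214.] [ 530. -191.]
72 22 [ 514. -211.] [ 523. -187.]
[([526.7, -198.6, 17.8], array([296., 232.])), ([526.7, -198.6, 45], array([297., 224.]))]
scene 812 [29 45  3  1 11 14 16 18 16 10 11 29 46 20 18]
24 45 [ 509. -213.] [ 554. -188.]
32 32 [ 512. -212.] [ 555. -189.]
40 1 [ 531. -194.] [ 531. -194.]
48 17 [ 522. -212.] [ 539. -186.]
56 18 [ 524. -213.] [ 539. -186.]
64 24 [ 524. -213.] [ 540. -185.]
72 18 [ 529. -212.] [ 539. -183.]
[([526.7, -198.6, 17.8], array([202., 200.])), ([526.7, -198.6, 45], array([201., 193.]))]
wrist 21045 [ 111  577    0   24  180  259  280  321  265  540  655 1349 2467  588
  892]
24 645 [ 505. -207.] [ 525. -187.]
32 43 [ 506. -206.] [ 524. -188.]
40 24 [ 514. -201.] [ 517. -188.]
48 257 [ 513. -209.] [ 522. -183.]
56 366 [ 513. -209.] [ 522. -182.]
64 417 [ 513. -209.] [ 522. -182.]
72 349 [ 513. -209.] [ 534. -182.]
[([526.7, -198.6, 17.8], array([254., 229.])), ([526.7, -198.6, 45], array([254., 248.]))]
```

View pics/c5.png

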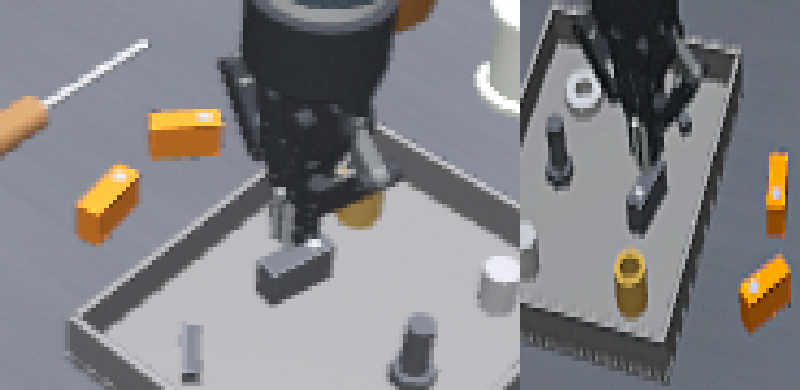

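All three cameras show the shut fingertips about 28 mm above the reported TCP, at z≈46. The fingers therefore closed above the brush and it hasn't moved. I'll apply that offset, open partway and go lower.

>>> {"api": "move_arm", "payload": {
  "rows": [
    {"translation": [0.5,0,0],"twist": 0,"hand": -0.1},
    {"translation": [0,0,0],"twist": 0,"hand": -0.1},
    {"translation": [0,0,0],"twist": 0,"hand": -0.1},
    {"translation": [0,0,0],"twist": 0,"hand": -0.1},
    {"translation": [0,0,-13],"twist": 0,"hand": -0.1},
    {"translation": [0,0,-13],"twist": 0,"hand": -0.1},
    {"translation": [0,0,0],"twist": 0,"hand": -0.1},
    {"translation": [0,0,0],"twist": 0,"hand": -0.1},
    {"translation": [0,0,0],"twist": 0,"hand": -1},
    {"translation": [0,0,0],"twist": 0,"hand": -1},
    {"translation": [0,0,0],"twist": 0,"hand": -1},
    {"translation": [0,0,0],"twist": 0,"hand": -1},
    {"translation": [0,0,0],"twist": 0,"hand": -1}
  ],
  "grip_force": 40
}}

```text
t: 8.05
tool_pos: [527.7, -198.9, -7.7]
tool_rot: [0.001, 0.111, 0.994, -0.0]
force: [-0.2, 0.5, 5.0]
gripper_width: 15.1
grasp_force: 41.8
```

Gripped: width 15.1 mm at 42 N. I'll lift and carry it toward the dock, turning to match the cassette yaw. Tool y has to go from 77.3° to 108.7°, a turn of +0.548 rad.

>>> {"api": "move_arm", "payload": {
  "rows": [
    {"translation": [0,0,20],"twist": 0,"hand": -1},
    {"translation": [0,0,40],"twist": 0,"hand": -1},
    {"translation": [0,0,45],"twist": 0,"hand": -1},
    {"translation": [0,20,40],"twist": 0,"hand": -1},
    {"translation": [2,45,0],"twist": 0.068,"hand": -1},
    {"translation": [2,45,0],"twist": 0.08,"hand": -1},
    {"translation": [2,45,0],"twist": 0.08,"hand": -1},
    {"translation": [2,45,0],"twist": 0.08,"hand": -1},
    {"translation": [2,45,0],"twist": 0.08,"hand": -1},
    {"translation": [2,45,0],"twist": 0.08,"hand": -1},
    {"translation": [2,45,0],"twist": 0.08,"hand": -1},
    {"translation": [2,45,0],"twist": 0,"hand": -1},
    {"translation": [2,42,0],"twist": 0,"hand": -1},
    {"translation": [0,0,0],"twist": 0,"hand": -1},
    {"translation": [0,0,0],"twist": 0,"hand": -1},
    {"translation": [0,0,0],"twist": 0,"hand": -1}
  ]
}}

```text
t: 10.05
tool_pos: [545.3, 222.2, 137.0]
tool_rot: [-0.0, -0.162, 0.987, -0.0]
force: [0.1, 0.1, -0.7]
gripper_width: 14.7
grasp_force: 41.1
```

```bash
python3 - <<'E'
from h import *
s=observe();print(s["t"],s["tool_pos"],s["gripper_width"],s["grasp_force"])
q=s["tool_rot"];A=Ro.from_quat([q[1],q[2],q[3],q[0]]).as_matrix();print("tool y deg",np.degrees(np.arctan2(A[1,1],A[0,1])))
p,d,W,_=shot("wrist");cv2.imwrite("pics/w6.png",p);np.save("w6.npy",W)
x,y,z=s["tool_pos"]
for lo,hi in((50,60),(66,73)):
    g=(np.hypot(W[...,0]-545,W[...,1]-223)<45)&(W[...,2]>lo)&(W[...,2]<hi);T=W[g];print(len(T),cv2.minAreaRect(T[:,:2].astype(np.float32)),np.median(T[:,2]))
g=(np.hypot(W[...,0]-x,W[...,1]-y)<45)
for lo in range(118,180,4):
    t=W[g&(W[...,2]>=lo)&(W[...,2]<lo+4)]
    if len(t):print(lo,len(t),t[:,:2].min(0).round(),t[:,:2].max(0).round())
E
```

```text
10.05 [545.25622511 222.23005816 136.99328721] 14.682622422123881 41.10210478305817
tool y deg 108.61476724354463
1513 ((544.9147338867188, 222.9747314453125), (72.04806518554688, 60.966243743896484), 19.835365295410156) 55.982371998768684
1059 ((542.1405639648438, 221.59982299804688), (65.96038818359375, 59.34440612792969), 20.398326873779297) 69.51795792381884
150 47 [523. 210.] [528. 225.]
154 67 [523. 210.] [529. 225.]
158 64 [523. 210.] [528. 225.]
162 75 [523. 208.] [538. 233.]
166 148 [523. 203.] [544. 240.]
170 209 [523. 202.] [549. 241.]
174 2213 [523. 202.] [569. 241.]
178 197 [529. 202.] [544. 241.]
```

View pics/w6.png

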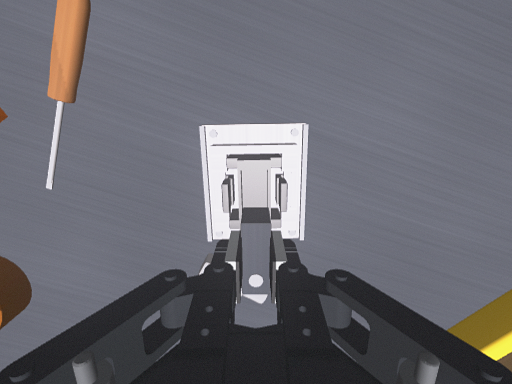

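The brush is held level above the cassette, at about (257,225), with the pocket ahead of it at (256,185). I'll measure brush against cassette in the cassette axes.

```bash
python3 - <<'E'
import numpy as np
W=np.load("w6.npy");a=np.radians(18.65);c=np.array([545,223.1])
e=np.array([[np.cos(a),np.sin(a)],[-np.sin(a),np.cos(a)]])
L=(W[...,:2]-c)@e.T;z=W[...,2]
f=lambda m,s:print(s,m.sum(),"x",np.nanpercentile(L[m][:,0],[1,5,50,95,99]).round(1),"y",np.nanpercentile(L[m][:,1],[1,5,50,95,99]).round(1),"z",np.nanmedian(z[m]).round(1))
R=np.hypot(L[...,0],L[...,1])<60
f(R&(z>150)&(z<172)&(L[...,0]<-18)&(abs(L[...,1])<11),"brush near end face")
f(R&(z>173)&(z<178)&(abs(L[...,1])<9.5),"brush top")
f(R&(z>67)&(z<72),"rim+pad tops")
for u in(-27,-15,-10):
  print(u)
  m=R&(abs(L[...,0]-u)<2)&(z>30)&(z<75)
  y=L[m][:,1];zz=z[m]
  for k in range(-34,35,2):
    t=zz[(y>=k)&(y<k+2)]
    if len(t):print((k,round(float(np.median(t)))),end=" ")
E
```

```text
brush near end face 368 x [-20.7 -20.6 -20.2 -19.8 -19.5] y [-6.9 -6.2  0.6  7.9  8.5] z 162.4
brush top 2095 x [-20.5 -19.4  -0.8  20.4  22.8] y [-6.8 -6.2  0.6  7.9  8.4] z 175.8
rim+pad tops 1000 x [-36.  -35.2 -10.8  13.3  25.3] y [-29.8 -28.5  -3.1  27.8  29.1] z 69.6
-27
(-34, 40) (-32, 40) (-30, 40) (-26, 56) (-24, 56) (-22, 56) (-20, 57) (-18, 55) (-16, 70) (-14, 70) (-12, 70) (-10, 70) (-8, 70) (-6, 70) (-4, 70) (-2, 70) (0, 70) (2, 70) (4, 70) (6, 70) (8, 70) (10, 71) (12, 70) (14, 56) (16, 56) (18, 56) (20, 55) (22, 56) (24, 56) (26, 40) (28, 40) (30, 40) (32, 40) (34, 40) -15
(-34, 40) (-32, 40) (-30, 52) (-28, 52) (-26, 49) (-24, 42) (-16, 70) (-14, 69) (-12, 56) (-10, 56) (-8, 56) (-6, 56) (-4, 56) (-2, 56) (0, 56) (2, 56) (4, 56) (6, 56) (8, 56) (10, 61) (12, 71) (14, 69) (20, 40) (22, 45) (24, 55) (26, 58) (28, 45) (30, 40) (32, 40) (34, 40) -10
(-34, 40) (-32, 64) (-30, 68) (-28, 68) (-26, 65) (-24, 45) (-16, 70) (-14, 67) (-12, 56) (-10, 56) (-8, 56) (-6, 56) (-4, 56) (-2, 56) (0, 56) (2, 56) (4, 56) (6, 56) (8, 56) (10, 56) (12, 70) (14, 69) (20, 41) (22, 49) (24, 68) (26, 68) (28, 67) (30, 64) (32, 40) (34, 41)
```

>>> {"api": "move_arm", "payload": {
  "rows": [
    {"translation": [-1,-2,-20],"twist": 0,"hand": -1},
    {"translation": [0,0,-30],"twist": 0,"hand": -1},
    {"translation": [0,0,-20],"twist": 0,"hand": -1},
    {"translation": [0,0,-10],"twist": 0,"hand": -1},
    {"translation": [0,0,-6],"twist": 0,"hand": -1},
    {"translation": [0,0,-3],"twist": 0,"hand": -1},
    {"translation": [0,0,0],"twist": 0,"hand": -1},
    {"translation": [0,0,0],"twist": 0,"hand": -1}
  ]
}}

```text
t: 11.1
tool_pos: [544.7, 221.5, 48.4]
tool_rot: [0.001, -0.162, 0.987, 0.0]
force: [0.0, 0.8, 0.0]
gripper_width: 14.9
grasp_force: 41.1
```

>>> {"api": "move_arm", "payload": {
  "rows": [
    {"translation": [0,0,-2],"twist": 0,"hand": -1},
    {"translation": [0,0,-1.5],"twist": 0,"hand": -1},
    {"translation": [0,0,0],"twist": 0,"hand": -1},
    {"translation": [0,0,0],"twist": 0,"hand": -1}
  ]
}}

```text
t: 11.6
tool_pos: [544.5, 221.4, 44.9]
tool_rot: [0.0, -0.162, 0.987, -0.0]
force: [-2.8, -0.2, 5.4]
gripper_width: 14.9
grasp_force: 44.5
```

```bash
python3 - <<'E'
from h import *
p,d,W,_=shot("wrist");print(observe()["tool_pos"],observe()["force"])
cv2.imwrite("pics/w7.png",cv2.resize(p[120:320,150:370],(660,600)))
a=np.radians(18.65);c=np.array([545.2,222.4])
e=np.array([[np.cos(a),np.sin(a)],[-np.sin(a),np.cos(a)]])
L=(W[...,:2]-c)@e.T;z=W[...,2]
m=(abs(L[...,1])<6)&(abs(L[...,0])<40)&(z<130)
for k in range(-40,20,2):
    t=z[m&(L[...,0]>=k)&(L[...,0]<k+2)]
    if len(t):print(k,np.nanpercentile(t,[10,50,90]).round(1),end=" ")
m=(z>72)&(z<86)&(L[...,0]<-8)&(L[...,0]>-30)&(abs(L[...,1])<11)
print("y",np.percentile(L[m][:,1],[2,98]),"x",np.percentile(L[m][:,0],[2,98]))
E
```

```text
[544.42632703 221.40736915  44.90747283] [-2.53411849 -0.34655964  5.3090539 ]
-40 [39.2 40.2 41. ] -38 [39.1 40.2 67.5] -36 [39.6 58.  70.3] -34 [69.4 70.1 70.7] -32 [69.5 70.1 70.9] -30 [69.4 70.2 70.8] -28 [69.6 70.1 70.9] -22 [59.1 72.9 83.2] -20 [83.2 83.8 84.5] -18 [83.1 83.9 84.4] -16 [83.1 83.7 84.1] -14 [82.9 83.7 84.5] -12 [83.1 83.8 84.2] -10 [83.2 83.7 84.6] -8 [83.1 83.8 84.4] -6 [83.1 83.7 84.3] -4 [83.  83.6 84.3] -2 [83.1 83.9 84.4] 0 [83.2 83.8 84.6] 2 [82.9 83.5 84.2] 4 [83.1 83.6 84.4] 6 [83.1 83.8 84.4] 8 [83.1 83.8 84.7] 10 [82.9 84.2 85. ] 12 [83.2 84.  84.9] 14 [83.4 84.2 85. ] 16 [83.2 84.  84.6] 18 [83.  83.6 84.4] y [-9.89831473  9.76811392] x [-21.54360819  -8.58217776]
```

View pics/w7.png

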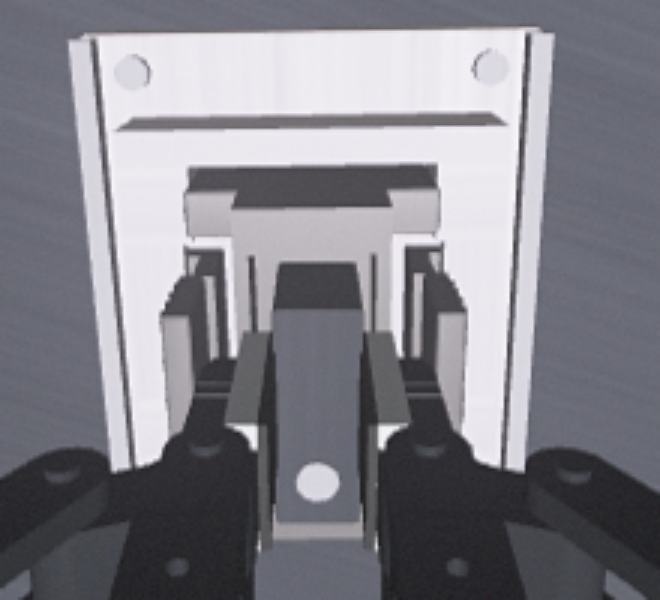

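The brush stands in the pocket, at about (318,400) in the crop, with its top at 83.7 (seated would be 82). The fingertips are touching the rim. I'll release and rise, then open fully once above.

>>> {"api": "move_arm", "payload": {
  "rows": [
    {"translation": [0,0,0.7],"twist": 0,"hand": -0.5},
    {"translation": [0,0,0],"twist": 0,"hand": -0.3},
    {"translation": [0,0,0],"twist": 0,"hand": -0.2},
    {"translation": [0,0,0],"twist": 0,"hand": -0.1},
    {"translation": [0,0,15],"twist": 0,"hand": 0},
    {"translation": [0,0,25],"twist": 0,"hand": 1},
    {"translation": [0,0,30],"twist": 0,"hand": 1},
    {"translation": [0,0,20],"twist": 0,"hand": 1},
    {"translation": [0,0,0],"twist": 0,"hand": 1},
    {"translation": [0,0,0],"twist": 0,"hand": 1},
    {"translation": [0,0,0],"twist": 0,"hand": 1}
  ]
}}

```text
t: 13.02
tool_pos: [543.4, 221.2, 133.8]
tool_rot: [-0.001, -0.162, 0.987, -0.0]
force: [0.9, 0.3, 0.4]
gripper_width: 85.5
grasp_force: 0.0
```

```bash
python3 - <<'E'
from h import *
p,d,W,_=shot("wrist");s=observe();print(s["t"],s["tool_pos"],s["force"],s["gripper_width"])
cv2.imwrite("pics/w8.png",p)
a=np.radians(18.65);c=np.array([545.2,222.4])
e=np.array([[np.cos(a),np.sin(a)],[-np.sin(a),np.cos(a)]])
L=(W[...,:2]-c)@e.T;z=W[...,2]
near=np.hypot(L[...,0],L[...,1])<50
def rr(lo,hi):
    T=L[near&(z>lo)&(z<hi)];print(lo,len(T),cv2.minAreaRect(T.astype(np.float32)),np.median(z[near&(z>lo)&(z<hi)]))
rr(79,86);rr(66,73);rr(54,59)
m=near&(z>65)&(z<72)&(abs(L[...,1])>20)&(abs(L[...,0])<16)
y=L[m][:,1];print("pads y",np.percentile(y,[2,98]),"+",np.percentile(y[y>0],[2,98]),"-",np.percentile(y[y<0],[2,98]))
m=near&(z>68)&(z<72)&(abs(L[...,0])>20)&(abs(L[...,1])<18);print("rim",np.percentile(L[m],[2,98],axis=0))
t=np.nanmin(np.where(d>0,z,np.nan)); 
g=(np.abs(L[...,1])>35)&(np.abs(L[...,1])<75)&(np.abs(L[...,0])<25)&(z>90);print("finger z",np.percentile(z[g],[1,5,20]),np.percentile(L[g],[2,50,98],axis=0))
E
```

```text
13.075 [543.48512572 221.18073447 133.83474634] [-0.22682483 -0.9628442  -0.00879347] 85.65251913504095
79 889 ((0.1716632843017578, 0.7884941101074219), (43.73537826538086, 15.730655670166016), 0.6448472142219543) 82.07850068248246
66 1514 ((0.11809158325195312, 0.3462238311767578), (72.4676284790039, 59.81072998046875), 1.7913798093795776) 69.68841439614368
54 935 ((-0.353759765625, 0.2894935607910156), (61.092201232910156, 71.89935302734375), 89.99419403076172) 56.13288392402475
pads y [-29.14604551  30.31306917] + [24.39928573 30.45785357] - [-29.32631224 -23.4173718 ]
rim [[-35.62782438 -14.17695282]
 [ 35.58723504  15.04806676]]
finger z [177.61380537 188.11567551 217.81167229] [[-19.52656354 -69.15507602]
 [-12.40904992  35.97765569]
 [  6.67438865  71.2690976 ]]
```

View pics/w8.png

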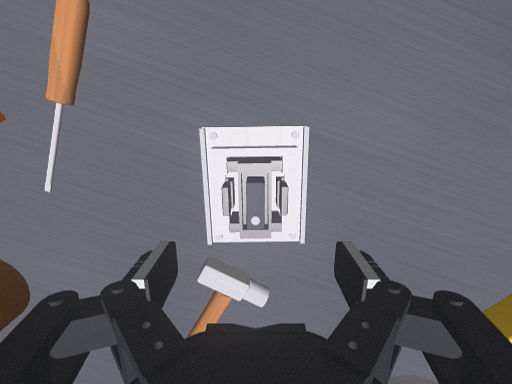

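The brush is seated: top at z=82.1 and within 0.5 mm of the pocket centre, seen at about (256,205). The pads are 60 mm apart, centred at about (256,197). I'll now go down with open fingers and pinch.

>>> {"api": "move_arm", "payload": {
  "rows": [
    {"translation": [1,0,-30],"twist": 0,"hand": 1},
    {"translation": [0,0,-35],"twist": 0,"hand": 1},
    {"translation": [0,0,-30],"twist": 0,"hand": 1},
    {"translation": [0,0,-16],"twist": 0,"hand": 1},
    {"translation": [0,0,-10],"twist": 0,"hand": 1},
    {"translation": [0,0,0],"twist": 0,"hand": 1},
    {"translation": [0,0,0],"twist": 0,"hand": 1}
  ],
  "grip_force": 60
}}

```text
t: 13.95
tool_pos: [546.2, 221.6, 15.1]
tool_rot: [0.001, -0.162, 0.987, 0.0]
force: [-0.2, -0.9, 0.3]
gripper_width: 85.5
grasp_force: 0.0
```

```bash
python3 - <<'E'
from h import *
p,d,W,_=shot("side");s=observe();print(s["t"],s["tool_pos"],s["force"],s["gripper_width"])
cv2.imwrite("pics/w9.png",cv2.resize(p[60:180,300:470],(680,480)))
K,R,o=cam("side");c=R.T@(np.array([545,222,60])-o);u,v=(K@c/c[2])[:2].astype(int);print(u,v)
cv2.imwrite("pics/w9.png",cv2.resize(p[v-60:v+60,max(0,u-75):u+75],(750,600)))
E
```

```text
14.0 [546.23571499 221.57779271  15.19556479] [-0.7980243   0.08836742  0.22360666] 85.32307557351199
191 146
```

View pics/w9.png

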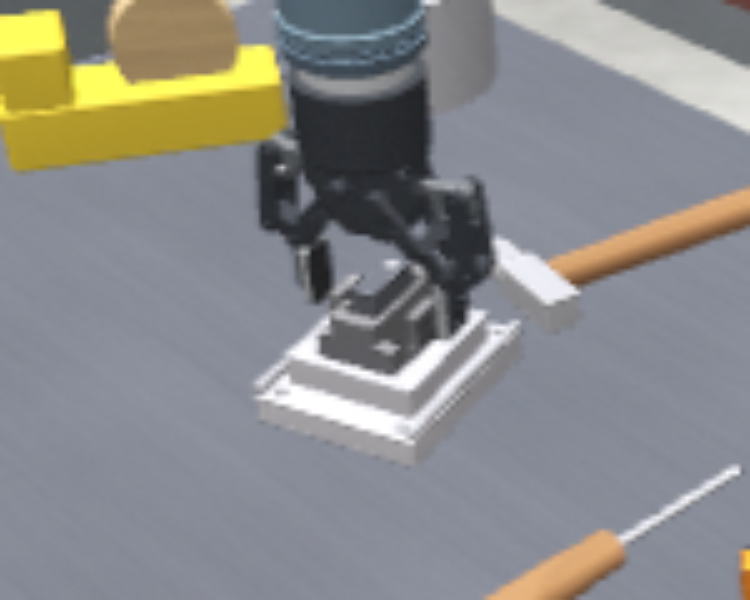

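The side view shows the open fingers straddling the cassette, at about (315,275) and (450,310), with the palm clear of the brush. I'll close now.

>>> {"api": "move_arm", "payload": {
  "rows": [
    {"translation": [-1,-0.5,-3],"twist": 0,"hand": 0.6},
    {"translation": [0,0,0],"twist": 0,"hand": 0.4},
    {"translation": [0,0,0],"twist": 0,"hand": 0},
    {"translation": [0,0,0],"twist": 0,"hand": -1},
    {"translation": [0,0,0],"twist": 0,"hand": -1},
    {"translation": [0,0,0],"twist": 0,"hand": -1},
    {"translation": [0,0,0],"twist": 0,"hand": -1},
    {"translation": [0,0,0],"twist": 0,"hand": -1}
  ],
  "grip_force": 60
}}

```text
t: 15.0
tool_pos: [545.0, 220.9, 13.5]
tool_rot: [0.001, -0.163, 0.987, -0.0]
force: [-6.7, -2.0, 18.7]
gripper_width: 42.2
grasp_force: 60.6
```

>>> {"api": "move_arm", "payload": {
  "rows": [
    {"translation": [0,0,2],"twist": 0,"hand": -1},
    {"translation": [0,0,1],"twist": 0,"hand": -1},
    {"translation": [0,0,0],"twist": 0,"hand": -1},
    {"translation": [0,0,0],"twist": 0,"hand": -1}
  ]
}}

```text
t: 15.5
tool_pos: [544.2, 220.9, 13.9]
tool_rot: [-0.0, -0.162, 0.987, 0.0]
force: [-0.5, -0.3, 1.1]
gripper_width: 41.8
grasp_force: 61.9
```

```bash
python3 - <<'E'
from h import *
p,d,W,_=shot("wrist");s=observe();print(s["t"],s["tool_pos"],s["force"],s["gripper_width"],s["grasp_force"])
a=np.radians(18.65);c=np.array([545.2,222.8])
e=np.array([[np.cos(a),np.sin(a)],[-np.sin(a),np.cos(a)]])
L=(W[...,:2]-c)@e.T;z=W[...,2]
for k in range(-38,12,3):
    t=z[(abs(L[...,1])<6)&(L[...,0]>=k)&(L[...,0]<k+3)&(z<130)]
    if len(t):print(k,np.nanmedian(t).round(1),end=" ")
print()
m=(L[...,0]>-14)&(L[...,0]<-8)
for k in range(-60,60,3):
    t=z[m&(L[...,1]>=k)&(L[...,1]<k+3)&(z<130)]
    if len(t):print(k,np.nanpercentile(t,[5,50,95]).round(0),end=" ")
cv2.imwrite("pics/w10.png",cv2.resize(p[120:320,150:370],(660,600)))
E
```

```text
15.55 [544.23965159 220.87195574  13.8922494 ] [0.2923781  0.44045502 0.45717952] 41.66395453285904 61.92026138305664
-38 57.8 -35 70.2 -32 70.0 -29 70.0 -23 73.9 -20 82.1 -17 83.2 -14 122.5 -11 82.2 -8 82.2 -5 82.1 -2 82.1 1 82.1 4 82.2 7 82.4 10 82.8 
-60 [110. 122. 129.] -57 [ 26. 119. 129.] -54 [ 26. 119. 129.] -51 [ 26. 121. 127.] -48 [102. 112. 118.] -45 [ 40. 101. 107.] -42 [40. 93. 97.] -39 [40. 90. 96.] -36 [40. 68. 95.] -33 [20. 57. 94.] -30 [ 20.  68. 130.] -27 [ 32.  74. 129.] -24 [32. 73. 91.] -21 [44. 68. 79.] -18 [58. 66. 69.] -15 [ 69. 112. 118.] -12 [ 56. 118. 127.] -9 [ 82. 122. 129.] -6 [ 82. 122. 129.] -3 [ 82. 122. 129.] 0 [ 82. 122. 129.] 3 [ 82. 121. 129.] 6 [ 82. 121. 129.] 9 [ 56. 120. 128.] 12 [ 61.  72. 119.] 15 [57. 66. 69.] 18 [52. 68. 78.] 21 [32. 74. 84.] 24 [ 32.  74. 129.] 27 [ 20.  69. 130.] 30 [20. 58. 95.] 33 [40. 66. 95.] 36 [40. 89. 96.] 39 [40. 93. 97.] 42 [ 85. 100. 106.] 45 [101. 112. 117.] 48 [ 26. 120. 128.] 51 [ 26. 123. 128.] 54 [ 26. 116. 129.] 57 [108. 122. 129.]
```

View pics/w10.png

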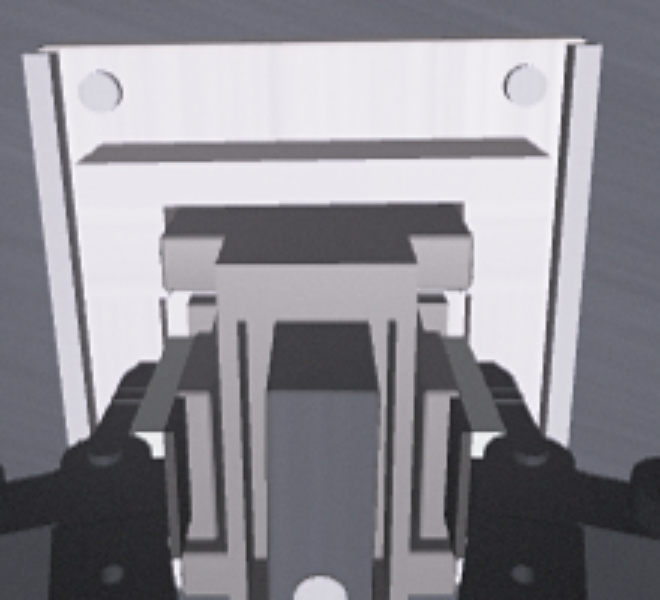

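The crop shows both catches pressed in, at about (200,460) and (435,460), with the finger pads on them and the brush seated between. The vertical load is now gone. I'll lift straight up, slowly at first.

>>> {"api": "move_arm", "payload": {
  "rows": [
    {"translation": [0,0,3],"twist": 0,"hand": -1},
    {"translation": [0,0,4],"twist": 0,"hand": -1},
    {"translation": [0,0,5],"twist": 0,"hand": -1},
    {"translation": [0,0,6],"twist": 0,"hand": -1},
    {"translation": [0,0,0],"twist": 0,"hand": -1}
  ]
}}

```text
t: 16.18
tool_pos: [544.9, 221.0, 32.8]
tool_rot: [0.001, -0.162, 0.987, 0.0]
force: [0.6, -0.0, -2.6]
gripper_width: 41.7
grasp_force: 61.2
```

Force is −2.6 N, the cassette's weight, with no snag. I'll continue up.

>>> {"api": "move_arm", "payload": {
  "rows": [
    {"translation": [0,0,8],"twist": 0,"hand": -1},
    {"translation": [0,0,12],"twist": 0,"hand": -1},
    {"translation": [0,0,15],"twist": 0,"hand": -1},
    {"translation": [0,0,15],"twist": 0,"hand": -1},
    {"translation": [0,0,15],"twist": 0,"hand": -1},
    {"translation": [0,0,15],"twist": 0,"hand": -1},
    {"translation": [0,0,10],"twist": 0,"hand": -1},
    {"translation": [0,0,5],"twist": 0,"hand": -1},
    {"translation": [0,0,0],"twist": 0,"hand": -1},
    {"translation": [0,0,0],"twist": 0,"hand": -1},
    {"translation": [0,0,0],"twist": 0,"hand": -1},
    {"translation": [0,0,0],"twist": 0,"hand": -1}
  ]
}}

```text
t: 17.68
tool_pos: [544.0, 220.8, 126.6]
tool_rot: [-0.0, -0.162, 0.987, -0.0]
force: [-0.1, 0.8, -3.9]
gripper_width: 42.0
grasp_force: 61.4
```

```bash
python3 - <<'E'
from h import *
p,d,W,_=shot("wrist");s=observe();print(s["t"],s["tool_pos"],s["force"],s["gripper_width"],s["grasp_force"])
a=np.radians(18.65);c=np.array([545.2,222.8])
e=np.array([[np.cos(a),np.sin(a)],[-np.sin(a),np.cos(a)]])
L=(W[...,:2]-c)@e.T;z=W[...,2]-(s["tool_pos"][2]-13.9)
for k in range(-38,12,3):
    t=z[(abs(L[...,1])<6)&(L[...,0]>=k)&(L[...,0]<k+3)&(z<100)]
    if len(t):print(k,np.nanmedian(t).round(1),end=" ")
E
```

```text
17.725 [544.10134608 220.80581317 126.6818073 ] [-0.27897745 -0.2527985  -2.97760686] 41.958389388580535 61.39265298843384
-38 54.2 -35 70.0 -32 70.0 -29 69.7 -26 -92.6 -23 73.3 -20 82.1 -17 82.0 -14 82.0 -11 81.9 -8 82.1 -5 82.1 -2 81.9 1 82.1 4 82.0 7 82.3 10 82.5
```

The cassette is level, 112 mm above its seat, and the brush is still seated. I'll hand in.

```bash
python3 -c "
from plant import job_done;print(job_done())"
```

```text
the job is handed in; nothing more can be done
None
```

I handed the job in with the brush seated in the pocket and the cassette held level and still by its pinched catches, about 11 cm above its seat; the hand-in returned no verdict.

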